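Load a round bar into a lever collet against its depth stop

TASK

Take the round bar (not the hexagonal one) out of the bar stand and feed it chamfered end down into the open collet until it has pushed the stop pin in the bore solidly home, then let go and swing the lever all the way shut so that the bar is clamped there. The collet drags on the bar and the depth of the stop is not known, so go by feel: once there, bear on the stop with at least 5 N beyond the drag but never 30 N, and leave the hexagonal bar and the other things on the desk where they are.

Things in the scene. Friction and masses are not known exactly. Their poses are not given: they have to be found in the camera images.
- round_bar_mid (a point): Centre (half-way up, on the axis) of the loose round steel bar: 14 mm diameter, 120 mm long, about 0.12 kg, chamfered to 10 mm diameter over the last 3 mm at its lower end. Own z axis along the bar, up at the start. It stands in one of the two holes of the stand with its foot 10 mm and its top 130 mm above the desk.
- hex_bar_mid (a point): Centre of the loose hexagonal steel bar, the wrong one: 12 mm across flats, 90 mm long, standing in the other hole of the stand with its top 100 mm above the desk. Own z axis along it.
- stand: Fixed grey plastic block, 66 (its x) x 145 (its y) x 40 mm high, origin at the centre of its underside. Two blind vertical 16 mm square holes, 30 mm deep, at y = -37.5 and +37.5 mm in its frame; which bar is in which hole varies. The 75 mm between the bars leave room for fingers.
- collet_mouth (a point): Centre of the collet's mouth, the top of the fixed collet fixture, 86 mm above the desk; its axes are the fixture's own, z up along the bore. Round steel flange 100 mm across and 12 mm high, aluminium housing 64 mm across, steel nose 44 mm across with a 17 mm hole.
- collet: The same fixture; origin at the centre of its underside. From 4 to 28 mm below the mouth three sprung jaws stand in to a 13 mm circle (lever open); they give way to the bar but drag on it with roughly 3 to 10 N, so it must be pushed and stays where it is left. Seated, the foot of the bar is 46 to 62 mm below the mouth (hidden, varies) and 58 to 74 mm of bar stand out.
- depth_stop: Foot of the depth stop on the bore's axis, fixed in the fixture 12 mm above the desk and out of sight; it carries the stop pin. The height of this foot does not tell how deep the stop is set.
- stop_pin (a joint): Travel of the sprung stop pin down the bore (m): 0 untouched, 0.004 solidly home against the stop. Its spring needs only about 1 N; then it is rigid. The bar meets its top 4 mm before the seated depth.
- lever (a joint): Angle of the collet lever (rad) about the vertical bore axis: 0 to 0.12 open at the start, 1.4 fully shut against its end stop; grows clockwise seen from above. It stays where it is left. Turning it takes about 0.3 N m open and up to 0.5 N m with the bar clamped (3 to 5 N at the grip).
- lever_grip (a point): Grip point on the axis of the lever's upright round black handle, 16 mm diameter, reaching from 62 to 120 mm above the desk; this point is 103 mm above the desk, 115 mm from the bore axis. With the lever at angle q it lies in the fixture's x-y plane in the direction -1.047 rad - q from the fixture's x axis. A horizontal rod (10 mm thick, top 71 mm above the desk) joins it to the nose.
- immersion_oil_mid (a point): Centre of a loose small brown bottle with a black cap, 26 mm across, 68 mm high: a bystander.
- sample_cup_2_mid (a point): Centre of a loose clear cup with a yellow screw lid, 60 mm across, 70 mm high: a bystander.
- jar_blue_mid (a point): Centre of a loose small jar with a blue cap, 28 mm across, 42 mm high: a bystander.
- tally_counter_mid (a point): Centre of a loose grey hand tally counter, 72 x 50 x 22 mm: a bystander.
- forceps_mid (a point): Centre of loose steel forceps lying flat, 125 mm long: a bystander.
- syringe_mid (a point): Middle, just above the desk, of a loose plastic syringe lying flat, 148 mm long, up to 28 mm high: a bystander.

How it is judged:
By the outcome, as a careful person would: the job done as asked, in the order asked, and still so for the second after the job is handed in, with the robot touching nothing.
It also fails if it takes over 51 s, if anything falls off the work surface, if the arm or the gripper's body presses on something with over 40 N, if the wrist force passes 120 N, or if a joint passes its speed limit or range.

ROBOT

A 6-joint arm with a two-finger parallel gripper is mounted at the origin on a cart in front of the work surface, level with it; the furniture and walls round the work are solid. World frame = base frame: x ahead of the robot, y to its left, z up, the work surface at z = 0. Lengths are in mm, angles in rad, forces in N, time in s.
With the tool pointing down it reaches from about 425 to 925 mm from the base axis. Payload 12.5 kg.
Tool frame: the origin (TCP) lies midway between the tips of the shut fingers; the grasp point (between the pads) lies 19 mm behind it; z points along the fingers, y is the direction in which the jaws open and shut (so a half turn about z gives the same grasp; the last joint's range is limited). The gripper opens to 85 mm and grips with 20 to 120 N. Pads are 22 mm wide; open, the fingers measure 114 mm over their backs; the gripper's body (76 mm by 85 mm) begins 54 mm behind the grasp point. The pads swing forward as they close: fully open they stand 13 mm farther back than shut.
Start: joints at [1.201, 0.491, 1.559, -0, 1.092, -0.106], TCP at [162.951, 603.4, 231.327] pointing down, gripper open.
Joint ranges: [-3.1, 3.1], [-0.84, 2.19], [0.05, 2.79], [-1.13, 4.28], [0.06, 2.93], [-2.69, 2.69]. Speed limits (rad/s): [2.22, 2.22, 2.79, 3.14, 3.14, 3.14].

INTERFACE

Orientations are given as a 3x3 rotation matrix whose columns are the frame's x, y, z axes.
In Python, from workcell import * gives the robot as it stands.
- The arm moves only by the tool send_rows, never from a script. Its argument "deltas" is text: rows parted by semicolons, each of 5 numbers parted by spaces: the shift along the tool's x, y, z in units of 25 mm (1.0 is 25 mm), then the turn about the tool's z in units of 8 degrees (1.0 is 8 degrees), then the finger opening in mm, from 0 to 85.4. A call has exactly 5 rows; each row shifts and turns the commanded pose from where the row before left it, along the tool's axes as they then stand; what a row does not reach is not made up. A row lasts 1/10 s, in which the tool goes at most 50 mm and 8.59 degrees, less where a joint would pass 70% of its speed; a pose out of reach is approached as far as the arm can. A call is refused whole if a number of a shift passes 1 or a number of a turn 1, either way. A call with a gripper value outside its range is refused whole. The fingers move at their own pace and stop on an object; "newtons" is the grip in N (left out, the last holds). Time passes only in rows, so rows that do not move let the fingers close, or fill a call up. It gives the time, the measured TCP pose, the force and the opening at its end, in the units of the state.
- observe(): the state, without advancing time (a new reading comes with each control period).
- read_camera(name): name is "side" or "top" or "wrist"; returns a dict with "pixels" (384x512x3 uint8, red, green, blue), "K" (3x3 intrinsics, pixels), "distortion" ([k1, k2, p1, p2, k3] as OpenCV has them; the pictures are not rectified), "extrinsics" (4x4, takes a point from camera to world coordinates); the wrist camera has in their place "mount" (4x4, takes a point from camera to tool coordinates, whose origin is the TCP and whose axes are the flange's). Camera axes: x right, y up, looking along -z (the intrinsics and any distortion apply to the point x, -y, -z); pixel columns grow to the right and rows downward; lengths in mm; the calibration is good to about 2 mm. A picture is of the moment at which its call begins: read the wrist's pose just before it. There is no depth.
- finish_job(): hands the job in, once; it reports no verdict.
The state is a dict: "time_s": time; "joint_pos": joint angles; "qd": joint speeds; "tau": joint torques, N m; "ee_pos": TCP position; "eef_rot": TCP orientation; "wrist_force": force on the tool from outside, world axes, zero at the start; "moment": the same for the moment, N m; "width": finger opening in mm.
Only numpy, scipy, OpenCV 4.12 (cv2) and the standard library are available. Lean on these libraries where they do the work, as an engineer would, in place of code of your own. Each camera call takes 0.05 s, during which the arm holds its last target.

## Working session

There is one attempt and no reset: what is moved stays moved. The work goes in short steps, Python scripts to look and compute and a tool call to move; the robot and the scene stay as the last step left them, time stands still between calls to the robot, and variables do not carry over. Pictures are saved under pics/ and viewed, and the job is handed in when it is done.

Besides the shell and the picture viewer there is one more tool, called after "Call:" as name(argument=value, ...) on one line, values as JSON. send_rows: Moves the arm, as the interface text tells. Its arguments: {"type":"object","properties":{"deltas":{"type":"string"},"newtons":{"type":"number"}},"required":["deltas"]}

```bash
mkdir -p pics; ls
cat > h.py <<'E'
from workcell import *
import numpy as np, cv2
def snap(n,f):
    o=observe(); c=read_camera(n); cv2.imwrite('pics/'+f+'.png',cv2.cvtColor(np.asarray(c['pixels']),cv2.COLOR_RGB2BGR))
    T=np.eye(4)
    if n=='wrist':
        T[:3,:3]=np.array(o['eef_rot']);T[:3,3]=o['ee_pos'];c['E']=T@np.array(c['mount'])
    else: c['E']=np.array(c['extrinsics'])
    import pickle; pickle.dump(c,open('pics/'+f+'.pkl','wb'))
    return c
def load(f):
    import pickle; return pickle.load(open('pics/'+f+'.pkl','rb'))
def ray(c,u,v):
    p=cv2.undistortPoints(np.array([[[u,v]]],float),np.array(c['K'],float),np.array(c['distortion'],float))[0,0]
    d=c['E'][:3,:3]@np.array([p[0],-p[1],-1]); return c['E'][:3,3],d/np.linalg.norm(d)
def onz(c,u,v,z):
    o,d=ray(c,u,v); return o+d*(z-o[2])/d[2]
def proj(c,P):
    E=np.linalg.inv(c['E']);q=E[:3,:3]@np.array(P,float)+E[:3,3]
    q=np.array([[q[0],-q[1],-q[2]]])
    return cv2.projectPoints(q,np.zeros(3),np.zeros(3),np.array(c['K'],float),np.array(c['distortion'],float))[0].ravel()
E
python3 - <<'E'
from h import *
print(observe())
for n in ['side','top','wrist']:
    c=snap(n,n+'0'); print(n,c['E'].round(2),c['K'],c['distortion'])
E
```

```text
pics
{'time_s': 0.0, 'joint_pos': array([ 1.20141722e+00,  4.91522126e-01,  1.55945909e+00, -3.58186387e-05,
        1.09173088e+00, -1.05585767e-01]), 'qd': array([ 0.00086754,  0.00075921, -0.00067921, -0.00140601,  0.00070196,
       -0.00095877]), 'tau': array([-6.07801758e-04, -6.18457460e+01, -2.61585045e+01, -1.56868982e-04,
        4.14761234e-03, -8.48031277e-06]), 'ee_pos': array([162.8555025 , 603.1608193 , 230.74768483]), 'eef_rot': array([[-9.65412127e-01,  2.60728372e-01, -3.74517620e-04],
       [ 2.60728626e-01,  9.65411554e-01, -1.05541531e-03],
       [ 8.63869221e-05, -1.11655820e-03, -9.99999373e-01]]), 'wrist_force': array([-0.67841761, -0.59024353,  0.01410035]), 'moment': array([ 0.00880081, -0.00363917,  0.01732939]), 'width': 85.12006592586181}
side [[ 8.2000e-01  2.9000e-01 -4.9000e-01 -1.8310e+01]
 [-5.7000e-01  4.3000e-01 -7.0000e-01 -7.1408e+02]
 [ 0.0000e+00  8.5000e-01  5.2000e-01  6.5317e+02]
 [ 0.0000e+00  0.0000e+00  0.0000e+00  1.0000e+00]] [[413.54303358   0.         256.59859226]
 [  0.         413.54303358 186.37476335]
 [  0.           0.       
[... 187 characters left out ...]

 [-3.00000e-02  1.10000e-01  9.90000e-01  1.22795e+03]
 [ 0.00000e+00  0.00000e+00  0.00000e+00  1.00000e+00]] [[420.40500569   0.         252.82854753]
 [  0.         420.40500569 196.5126154 ]
 [  0.           0.           1.        ]] [-0.08247384  0.          0.          0.          0.        ]
wrist [[ 2.6000e-01 -9.3000e-01 -2.7000e-01  9.4600e+01]
 [ 9.7000e-01  2.5000e-01  7.0000e-02  6.2261e+02]
 [-0.0000e+00 -2.8000e-01  9.6000e-01  3.7285e+02]
 [ 0.0000e+00  0.0000e+00  0.0000e+00  1.0000e+00]] [[293.66237129   0.         252.45297924]
 [  0.         293.66237129 198.31099126]
 [  0.           0.           1.        ]] [-0.06203792  0.          0.          0.          0.        ]
```

View pics/side0.png

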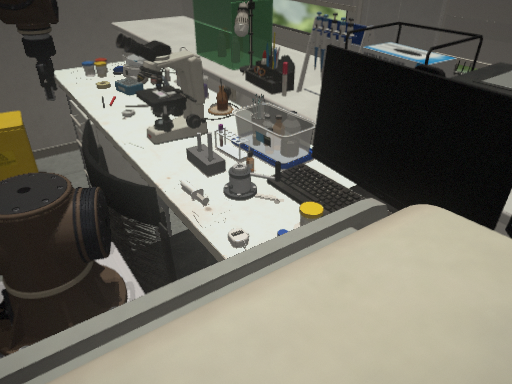

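View pics/top0.png

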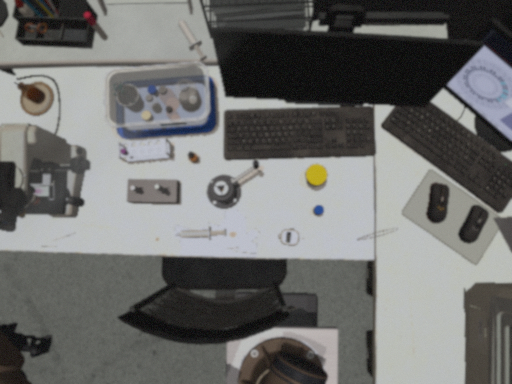

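View pics/wrist0.png

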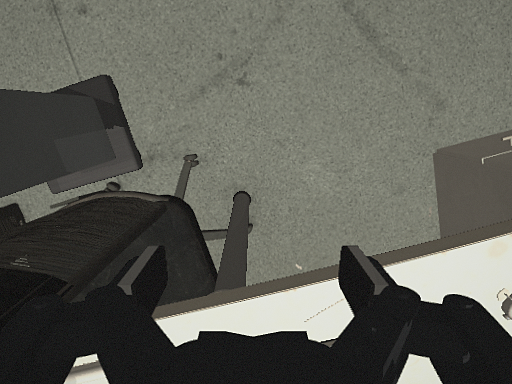

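The side view shows the stand near (205,158) and the collet near (240,180). In the top view the stand is near (153,190), the collet near (224,190) and the lever handle near (256,165). I'll zoom in on both.

Run:
```python
from h import *
a=cv2.imread('pics/side0.png')[120:260,170:330];cv2.imwrite('pics/sz.png',cv2.resize(a,None,fx=5,fy=4.2857,interpolation=2) if 0 else cv2.resize(a,None,fx=4,fy=4,interpolation=2))
a=cv2.imread('pics/top0.png')[130:260,110:280];cv2.imwrite('pics/tz.png',cv2.resize(a,None,fx=4,fy=4,interpolation=2))
c=load('top0')
for n,u,v,z in [('stand',153,191,40),('collet',224,190,86),('grip',256,164,110),('b1',139,186,130),('b2',165,186,130)]: print(n,onz(c,u,v,z).round(1))
```

```text
stand [529.8 377.8  40. ]
collet [530.4 167.8  86. ]
grip [599.6  80.8 110. ]
b1 [531.8 391.9 130. ]
b2 [533.  321.4 130. ]
```

View pics/sz.png

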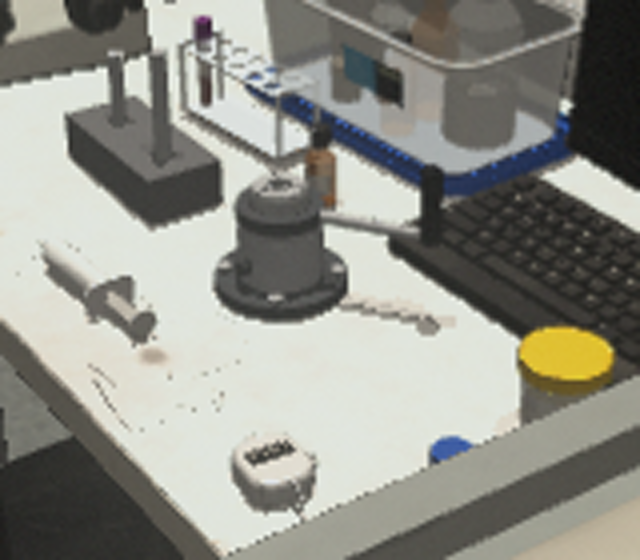

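View pics/tz.png

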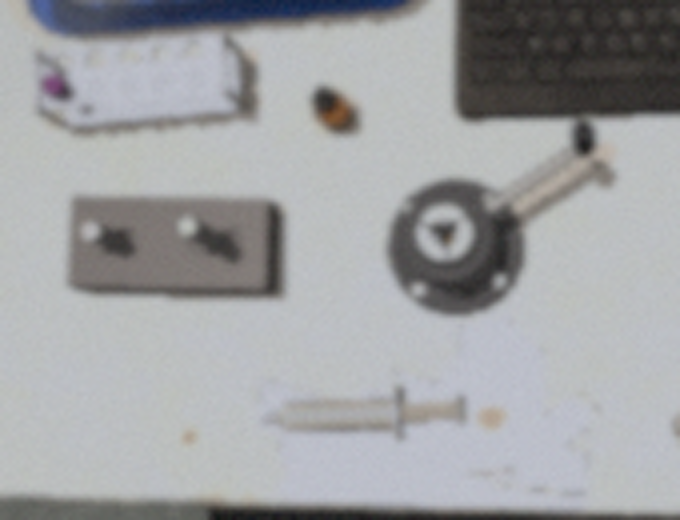

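Run:
```python
from h import *
t=load('top0');s=load('side0')
f=lambda x,o:(x+.5)/4-.5+o
def T(n,x,y,z):print(n,onz(t,f(x,110),f(y,130),z).round(1))
def S(n,x,y,z):print(n,onz(s,f(x,170),f(y,120),z).round(1))
T('round',188,227,130);S('round',160,54,130)
T('hex',91,230,100);S('hex',117,55,100)
T('mouth',444,233,86);S('mouth',279,184,86)
T('hand',583,128,120);S('hand',433,170,120)
for x,y in[(72,198),(275,202),(72,288),(272,294)]:T('st',x,y,40)
print(np.array(load('wrist0')['mount']).round(3))
```

```text
round [531.6 344.  130. ]
round [530.5 337.2 130. ]
hex [532.4 419.6 100. ]
hex [532.  415.2 100. ]
mouth [536.1 177.3  86. ]
mouth [536.5 177.3  86. ]
hand [604.2  82.4 120. ]
hand [601.7  81.5 120. ]
st [563.3 454.5  40. ]
st [562.6 305.1  40. ]
st [497.7 450.9  40. ]
st [496.1 304.6  40. ]
[[  -0.       0.961    0.276   70.979]
 [   1.       0.      -0.       0.797]
 [  -0.       0.276   -0.961 -142.061]
 [   0.       0.       0.       1.   ]]
```

Call:
send_rows(deltas="-0.94 -0.35 0 0 85;-0.94 -0.35 0 0 85;-0.94 -0.35 0 0 85;-0.94 -0.35 0 0 85;-0.94 -0.35 0 0 85")

```text
time_s: 0.65
ee_pos: [265.6, 529.8, 231.1]
eef_rot: [[-0.965, 0.261, -0.0], [0.261, 0.965, -0.0], [0.0, -0.0, -1.0]]
wrist_force: [-0.3, 0.3, 0.3]
width: 85.0
```

Call:
send_rows(deltas="-0.94 -0.35 0 0 85;-0.94 -0.35 0 0 85;-0.94 -0.35 0 0 85;-0.94 -0.35 0 0 85;-0.94 -0.35 0 0 85")

```text
time_s: 1.15
ee_pos: [367.7, 456.9, 231.1]
eef_rot: [[-0.965, 0.261, -0.0], [0.261, 0.965, -0.0], [0.0, -0.0, -1.0]]
wrist_force: [0.3, 0.7, 0.7]
width: 85.2
```

Call:
send_rows(deltas="-0.94 -0.35 0 0 75;-0.94 -0.35 0 0 75;-0.94 -0.35 0 0 75;-0.94 -0.35 0 0 75;-0.94 -0.35 0 0 75")

```text
time_s: 1.65
ee_pos: [469.8, 384.0, 231.1]
eef_rot: [[-0.965, 0.261, -0.0], [0.261, 0.965, -0.0], [0.0, -0.0, -1.0]]
wrist_force: [-0.1, 0.1, 0.9]
width: 75.0
```

Call:
send_rows(deltas="-0.94 -0.35 0 0 75;-0.94 -0.35 0 0 75;-0.94 -0.35 0 0 75;0 0 0 -0.94 75;0 0 0 -0.94 75")

```text
time_s: 2.15
ee_pos: [530.8, 340.3, 230.8]
eef_rot: [[-1.0, -0.002, -0.001], [-0.002, 1.0, -0.0], [0.001, -0.0, -1.0]]
wrist_force: [0.6, -0.1, -0.6]
width: 74.4
```

Run:
```python
from h import *
snap('wrist','wrist1');o=observe();print(o['ee_pos'],o['eef_rot'],o['width'],o['time_s'],o['wrist_force'])
```

```text
[530.47749392 340.60210075 230.89861904] [[-9.99939225e-01 -1.10065839e-02 -6.34054636e-04]
 [-1.10064125e-02  9.99939390e-01 -2.73297504e-04]
 [ 6.37024278e-04 -2.66302228e-04 -9.99999762e-01]] 75.29777586174943 2.2 [0.78597744 0.02622456 0.70587748]
```

View pics/wrist1.png

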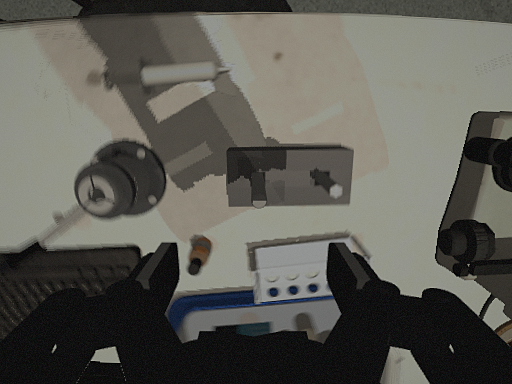

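Run:
```python
from h import *
a=cv2.imread('pics/wrist1.png')
z=lambda r,n:cv2.imwrite('pics/'+n+'.png',cv2.resize(cv2.convertScaleAbs(a[r[1]:r[3],r[0]:r[2]],alpha=1.3,beta=20),None,fx=5,fy=5,interpolation=2))
z((220,140,360,220),'w1a');z((60,130,180,230),'w1b')
```

```text
(no output)
```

View pics/w1a.png

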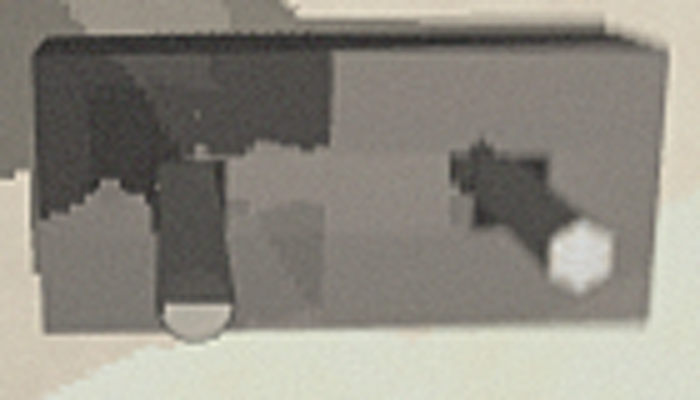

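View pics/w1b.png

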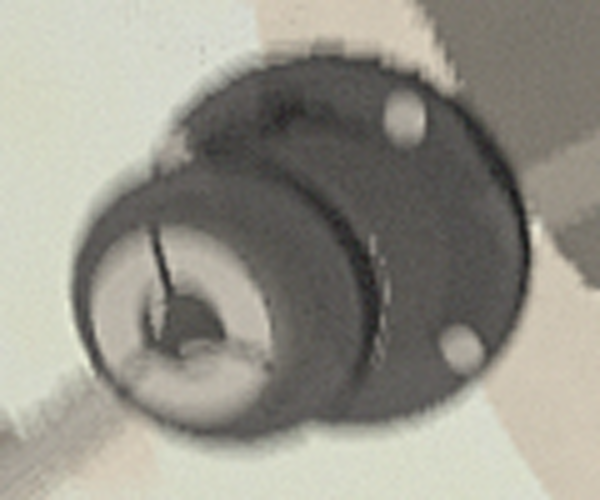

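Run:
```python
from h import *
c=load('wrist1')
f=lambda x,o:(x+.5)/5-.5+o
for n,x,y,ox,oy,z in[('round',197,306,220,140,130),('hex',581,257,220,140,100),('mouth',181,324,60,130,86)]:
  print(n,onz(c,f(x,ox),f(y,oy),z).round(1))
```

```text
round [532. 347. 130.]
hex [530.8 421.7 100. ]
mouth [538.5 179.8  86. ]
```

Call:
send_rows(deltas="-0.06 0.22 0.75 0 75;0 0 0.75 0 75;0 0 0.75 0 75;0 0 0.75 0 75;0 0 0 0 75")

```text
time_s: 2.7
ee_pos: [530.7, 346.1, 153.9]
eef_rot: [[-1.0, 0.003, -0.004], [0.003, 1.0, -0.002], [0.004, -0.002, -1.0]]
wrist_force: [0.3, -0.6, -0.0]
width: 74.9
```

Run:
```python
from h import *
c=snap('wrist','wrist2');o=observe();print(o['ee_pos'],o['eef_rot'],o['width'],o['time_s'],o['wrist_force'])
p=o['ee_pos']
print(proj(c,p),proj(c,[p[0],p[1],130]),proj(c,[532,347,130]))
```

```text
[531.348417   346.4548426  155.50469579] [[-9.99993856e-01  2.93418926e-03 -1.91777827e-03]
 [ 2.93597709e-03  9.99995257e-01 -9.30091585e-04]
 [ 1.91504011e-03 -9.35716423e-04 -9.99997729e-01]] 75.23928913805716 2.75 [-0.8648895   0.77174215  0.71425531]
[251.10068187 254.7994401 ] [251.36084445 235.75774352] [252.25726551 236.74147304]
```

View pics/wrist2.png

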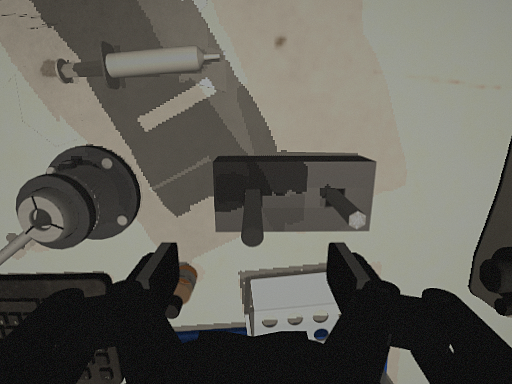

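Call:
send_rows(deltas="-0.03 0.02 0.65 0 75;0 0 0.65 0 75;0 0 0.65 0 75;0 0 0.63 0 75;0 0 0 0 70")

```text
time_s: 3.25
ee_pos: [532.2, 346.9, 91.2]
eef_rot: [[-1.0, 0.002, -0.001], [0.002, 1.0, -0.001], [0.001, -0.001, -1.0]]
wrist_force: [0.4, -0.4, -0.6]
width: 70.1
```

Call:
send_rows(deltas="0 0 0 0 0;0 0 0 0 0;0 0 0 0 0;0 0 0 0 0;0 0 0 0 0", newtons=100)

```text
time_s: 3.75
ee_pos: [532.8, 346.9, 92.8]
eef_rot: [[-1.0, 0.001, 0.001], [0.001, 1.0, 0.0], [-0.001, 0.0, -1.0]]
wrist_force: [1.0, -2.1, 6.5]
width: 11.9
```

Call:
send_rows(deltas="0 0 0 0 0;0 0 0 0 0;0 0 0 0 0;0 0 0 0 0;0 0 0 0 0")

```text
time_s: 4.25
ee_pos: [532.9, 346.9, 92.8]
eef_rot: [[-1.0, 0.001, 0.001], [0.001, 1.0, 0.0], [-0.001, 0.0, -1.0]]
wrist_force: [-0.4, -2.1, 5.6]
width: 11.9
```

Run:
```python
from h import *
c=snap('wrist','wrist3');o=observe();print(o['ee_pos'],o['eef_rot'],o['width'],o['time_s'],o['wrist_force'],o['moment'])
```

```text
[532.84858212 346.87749807  92.77167499] [[-9.99998614e-01  1.30498818e-03  1.03350593e-03]
 [ 1.30509968e-03  9.99999143e-01  1.07217732e-04]
 [-1.03336512e-03  1.08566411e-04 -9.99999460e-01]] 12.211901149953624 4.3 [-0.47618568 -2.8992635   5.69240276] [-0.63877944  0.07806576  0.0416857 ]
```

View pics/wrist3.png

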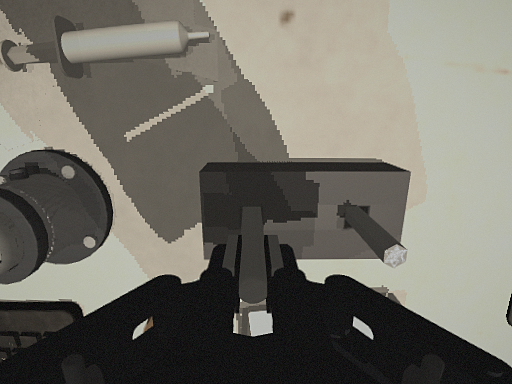

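Call:
send_rows(deltas="0 0 -0.3 0 0;0 0 -0.7 0 0;0 0 -1 0 0;0 0 -1 0 0;0 0 -1 0 0")

```text
time_s: 4.8
ee_pos: [532.4, 347.0, 193.2]
eef_rot: [[-1.0, 0.001, -0.0], [0.001, 1.0, 0.0], [0.0, 0.0, -1.0]]
wrist_force: [-0.2, -0.1, -1.3]
width: 11.9
```

Run:
```python
from h import *
c=snap('wrist','wrist4');snap('side','side4');o=observe();print(o['ee_pos'],o['eef_rot'],o['width'],o['time_s'],o['wrist_force'],o['moment'])
a=cv2.imread('pics/side4.png')[100:220,150:290];cv2.imwrite('pics/s4z.png',cv2.resize(a,None,fx=5,fy=5,interpolation=2))
```

```text
[533.51421293 347.69918654 195.5949245 ] [[-0.99998638  0.00127299  0.00506106]
 [ 0.00128713  0.99999528  0.00279109]
 [-0.00505748  0.00279756 -0.9999833 ]] 11.565583430550998 4.9 [ 0.62368889 -0.35675469 -1.87034332] [-0.02945345 -0.03814239  0.04012255]
```

View pics/wrist4.png

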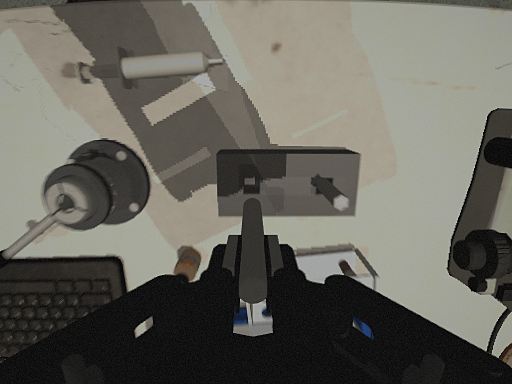

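View pics/s4z.png

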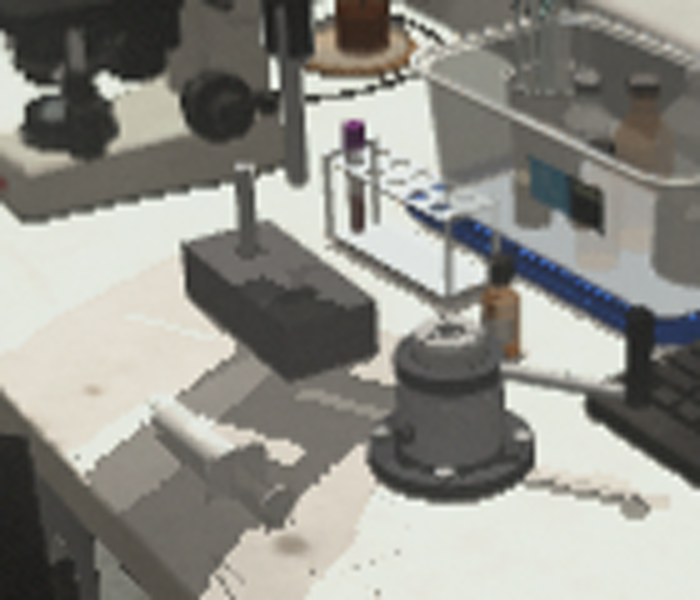

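Call:
send_rows(deltas="-0.1 -0.94 0 0 0;-0.1 -0.94 0 0 0;0 -0.94 0 0 0;0 -0.94 0 0 0;0 -0.94 0 0 0")

```text
time_s: 5.4
ee_pos: [536.9, 228.6, 191.0]
eef_rot: [[-1.0, 0.001, -0.001], [0.001, 1.0, -0.0], [0.001, -0.0, -1.0]]
wrist_force: [0.8, -0.0, -1.6]
width: 11.7
```

Call:
send_rows(deltas="0 -0.94 0 0 0;0 -0.94 0 0 0;0 0 0 0 0;0 0 0 0 0;0 0 0 0 0")

```text
time_s: 5.9
ee_pos: [537.2, 183.2, 191.5]
eef_rot: [[-1.0, 0.001, -0.0], [0.001, 1.0, 0.0], [0.0, 0.0, -1.0]]
wrist_force: [0.5, -0.6, -1.3]
width: 11.9
```

Run:
```python
from h import *
c=snap('wrist','wrist5');snap('side','side5');snap('top','top5');o=observe();print(o['ee_pos'],o['eef_rot'],o['width'],o['time_s'],o['wrist_force'],o['moment'])
a=cv2.imread('pics/side5.png')[110:210,190:290];cv2.imwrite('pics/s5z.png',cv2.resize(a,None,fx=6,fy=6,interpolation=2))
a=cv2.imread('pics/wrist5.png')[130:270,160:340];cv2.imwrite('pics/w5z.png',cv2.resize(cv2.convertScaleAbs(a,alpha=1.4,beta=20),None,fx=4,fy=4,interpolation=2))
p=o['ee_pos'];R=o['eef_rot']
print('foot pred',proj(c,p+R@[0,0,82.8]),proj(c,p+R@[0,0,-37.2]),'mouth',proj(c,[538.5,179.8,86]))
```

```text
[537.1833714  183.28077852 191.63421162] [[-9.99999936e-01  3.41097484e-04 -1.11699603e-04]
 [ 3.41083614e-04  9.99999934e-01  1.24167954e-04]
 [ 1.11741949e-04  1.24129847e-04 -9.99999986e-01]] 11.533837107884104 6.05 [-0.7692374  -0.25096497 -1.02021492] [ 0.01013385 -0.00203833  0.00332974]
foot pred [251.2920956  205.71231899] [250.2386789  293.08394165] mouth [247.41124901 199.35609726]
```

View pics/w5z.png

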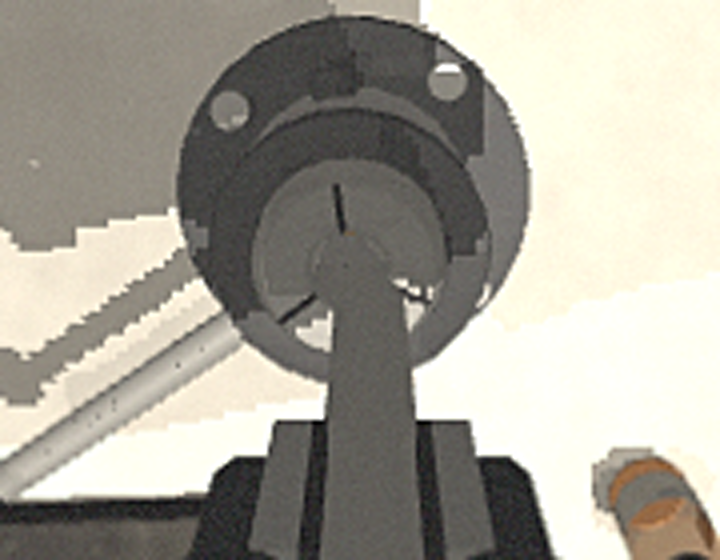

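View pics/s5z.png

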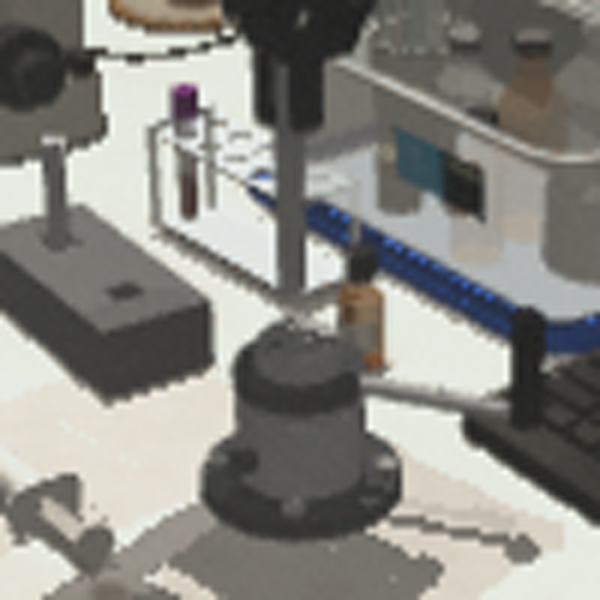

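Run:
```python
from h import *
a=cv2.imread('pics/wrist5.png')[165:230,215:280]
a=cv2.cvtColor(a,cv2.COLOR_BGR2GRAY)
a=np.clip((a.astype(float)-25)*3.2,0,255).astype(np.uint8)
cv2.imwrite('pics/w5y.png',cv2.resize(a,None,fx=9,fy=9,interpolation=2))
```

```text
(no output)
```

View pics/w5y.png

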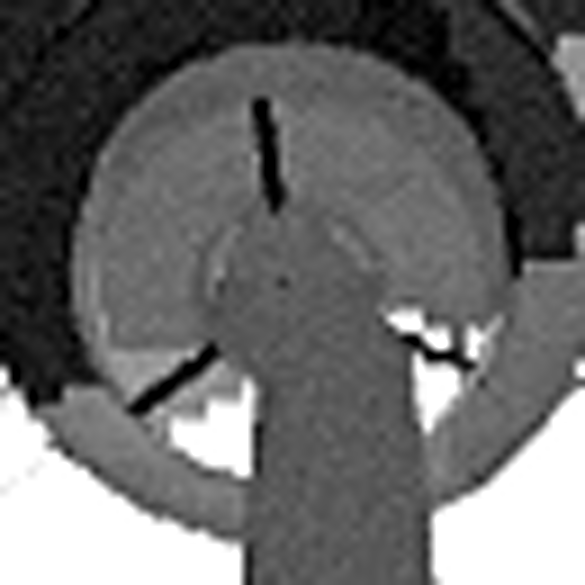

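Run:
```python
from h import *
c=load('wrist5');s=load('side5');t=load('top0')
print('mouth wrist5',[onz(c,247.0,v,86).round(1) for v in(194,196,198)])
P=np.array([537.2,183.3,108.8])
print('side foot pred',((proj(s,P)-[190,110]+.5)*6-.5), 'mouth preds',[((proj(s,[x,y,86])-[170,120]+.5)*4-.5).round(1) for x,y in[(536.3,177.3),(538.5,179.8),(535,180)]])
a=cv2.imread('pics/side0.png')[160:185,225:260];cv2.imwrite('pics/s0m.png',cv2.resize(a,None,fx=16,fy=16,interpolation=2))
a=cv2.imread('pics/side5.png')[110:185,220:260];cv2.imwrite('pics/s5m.png',cv2.resize(a,None,fx=8,fy=8,interpolation=2))
```

```text
mouth wrist5 [array([533.6, 179.5,  86. ]), array([535.4, 179.5,  86. ]), array([537.3, 179.4,  86. ])]
side foot pred [292.39650301 288.76380121] mouth preds [array([278.8, 184.1]), array([279.5, 181.9]), array([275.3, 183.1])]
```

View pics/s0m.png

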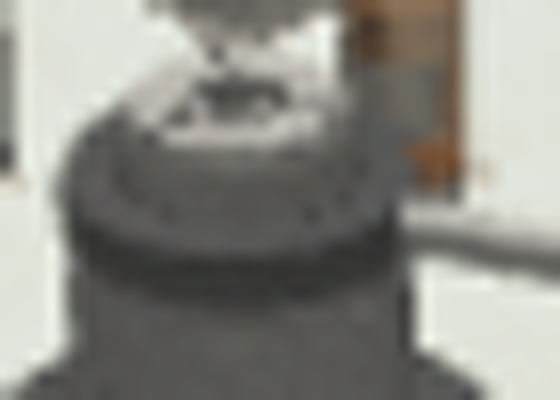

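View pics/s5m.png

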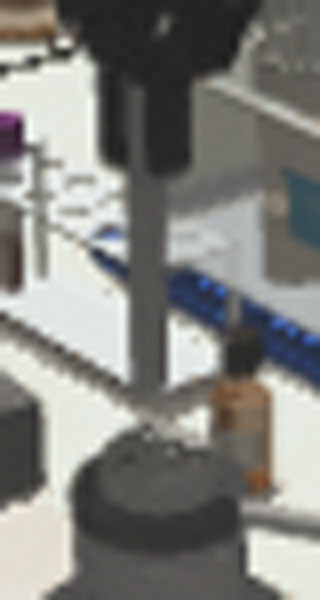

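View pics/wrist5.png

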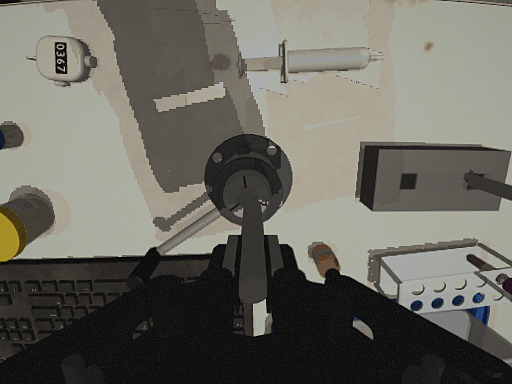

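Call:
send_rows(deltas="-0.06 -0.15 0.2 0 0;0 0 0.24 0 0;0 0 0.24 0 0;0 0 0 0 0;0 0 0 0 0")

```text
time_s: 6.55
ee_pos: [538.7, 178.8, 174.5]
eef_rot: [[-1.0, 0.001, -0.0], [0.001, 1.0, -0.0], [0.0, -0.0, -1.0]]
wrist_force: [0.9, 1.0, -1.1]
width: 11.6
```

Run:
```python
from h import *
c=snap('wrist','wrist6');o=observe();print(o['ee_pos'],o['width'],o['time_s'],o['wrist_force'],o['moment']);snap('side','side6')
a=cv2.imread('pics/side6.png')[130:190,215:265];cv2.imwrite('pics/s6m.png',cv2.resize(a,None,fx=8,fy=8,interpolation=2))
a=cv2.imread('pics/wrist6.png')[165:240,210:285]
a=cv2.cvtColor(a,cv2.COLOR_BGR2GRAY)
a=np.clip((a.astype(float)-25)*3.2,0,255).astype(np.uint8)
cv2.imwrite('pics/w6y.png',cv2.resize(a,None,fx=8,fy=8,interpolation=2))
```

```text
[538.86475285 178.83232388 174.79279914] 11.783406807414828 6.6 [-0.41468096  0.08206383 -1.61530068] [ 0.01591232 -0.06977897  0.02546064]
```

View pics/w6y.png

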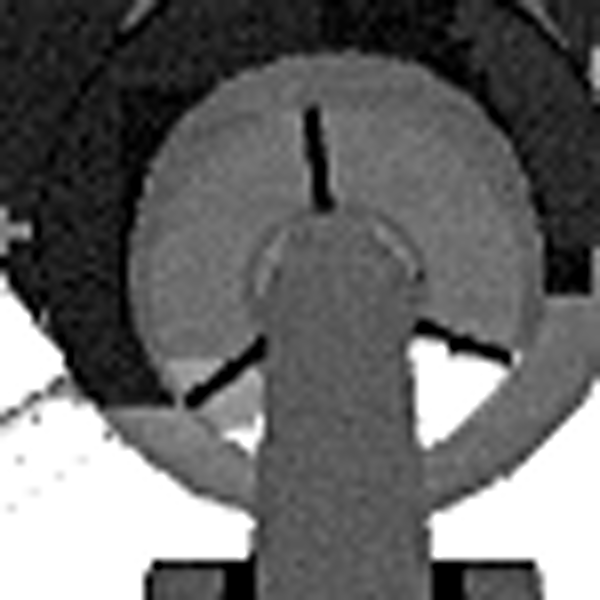

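View pics/s6m.png

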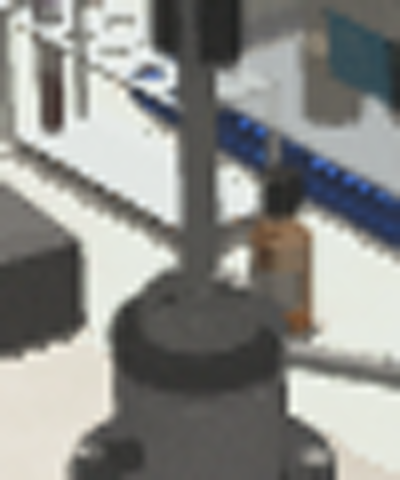

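Call:
send_rows(deltas="0 0 0.12 0 0;0 0 0.1 0 0;0 0 0.08 0 0;0 0 0.08 0 0;0 0 0 0 0")

```text
time_s: 7.15
ee_pos: [538.7, 178.7, 165.0]
eef_rot: [[-1.0, 0.001, -0.0], [0.001, 1.0, -0.0], [0.0, -0.0, -1.0]]
wrist_force: [-0.3, 0.7, -0.5]
width: 11.5
```

```bash
cat > s.py <<'E'
from h import *
o=observe();print(o['ee_pos'].round(2),o['width'],o['time_s'],o['wrist_force'].round(1),o['moment'].round(2),o['tau'].round(1)[:3])
E
python3 s.py;python3 s.py
```

```text
[538.7  178.74 164.97] 11.460022785507135 7.15 [-0.3  0.7 -0.5] [-0.02  0.02 -0.02] [ -0.  -58.  -22.3]
[538.7  178.74 164.97] 11.460022785507135 7.15 [-0.3  0.7 -0.5] [-0.02  0.02 -0.02] [ -0.  -58.  -22.3]
```

Call:
send_rows(deltas="0 0 0.04 0 0;0 0 0.04 0 0;0 0 0.04 0 0;0 0 0.04 0 0;0 0 0 0 0")

```text
time_s: 7.65
ee_pos: [538.6, 178.8, 161.3]
eef_rot: [[-1.0, 0.001, -0.0], [0.001, 1.0, -0.0], [0.0, -0.0, -1.0]]
wrist_force: [-3.1, -0.6, 1.0]
width: 11.5
```

Call:
send_rows(deltas="0 0 0.06 0 0;0 0 0.06 0 0;0 0 0.06 0 0;0 0 0.06 0 0;0 0 0.06 0 0")

```text
time_s: 8.15
ee_pos: [538.7, 178.8, 153.6]
eef_rot: [[-1.0, 0.001, -0.0], [0.001, 1.0, -0.0], [0.0, -0.0, -1.0]]
wrist_force: [-3.6, -1.4, 4.2]
width: 11.4
```

Call:
send_rows(deltas="0 0 0.06 0 0;0 0 0.06 0 0;0 0 0.06 0 0;0 0 0.06 0 0;0 0 0.06 0 0")

```text
time_s: 8.65
ee_pos: [538.7, 178.8, 146.2]
eef_rot: [[-1.0, 0.001, -0.0], [0.001, 1.0, 0.0], [0.0, 0.0, -1.0]]
wrist_force: [-4.4, -1.5, 5.1]
width: 11.8
```

Call:
send_rows(deltas="0.02 0 0.06 0 0;0.02 0 0.08 0 0;0 0 0.1 0 0;0 0 0.1 0 0;0 0 0.1 0 0")

```text
time_s: 9.15
ee_pos: [538.0, 178.8, 135.1]
eef_rot: [[-1.0, 0.001, 0.0], [0.001, 1.0, 0.0], [-0.0, 0.0, -1.0]]
wrist_force: [-2.3, -1.2, 4.5]
width: 11.4
```

Call:
send_rows(deltas="0 0 0.06 0 0;0 0 0.06 0 0;0 0 0.06 0 0;0 0 0.04 0 0;0 0 0.04 0 0")

```text
time_s: 9.65
ee_pos: [537.8, 178.8, 128.7]
eef_rot: [[-1.0, 0.001, 0.0], [0.001, 1.0, 0.0], [-0.0, 0.0, -1.0]]
wrist_force: [-1.8, -2.7, 5.3]
width: 11.6
```

Call:
send_rows(deltas="0 0 0.03 0 0;0 0 0.03 0 0;0 0 0.03 0 0;0 0 0.02 0 0;0 0 0.02 0 0")

```text
time_s: 10.15
ee_pos: [537.8, 178.8, 125.5]
eef_rot: [[-1.0, 0.001, 0.0], [0.001, 1.0, 0.0], [-0.0, 0.0, -1.0]]
wrist_force: [-1.1, -2.7, 4.2]
width: 11.7
```

Call:
send_rows(deltas="0 0 0.02 0 0;0 0 0.02 0 0;0 0 0.02 0 0;0 0 0.02 0 0;0 0 0.02 0 0")

```text
time_s: 10.65
ee_pos: [537.8, 178.8, 123.0]
eef_rot: [[-1.0, 0.001, 0.0], [0.001, 1.0, 0.0], [-0.0, 0.0, -1.0]]
wrist_force: [-2.2, -2.1, 4.6]
width: 11.8
```

Call:
send_rows(deltas="0 0 0.02 0 0;0 0 0.02 0 0;0 0 0.02 0 0;0 0 0.02 0 0;0 0 0.02 0 0")

```text
time_s: 11.15
ee_pos: [537.8, 178.8, 120.5]
eef_rot: [[-1.0, 0.001, 0.0], [0.001, 1.0, 0.0], [-0.0, 0.0, -1.0]]
wrist_force: [-1.7, -2.3, 4.4]
width: 11.9
```

Call:
send_rows(deltas="0 0 0.02 0 0;0 0 0.02 0 0;0 0 0.02 0 0;0 0 0.02 0 0;0 0 0.02 0 0")

```text
time_s: 11.65
ee_pos: [537.8, 178.8, 118.0]
eef_rot: [[-1.0, 0.001, -0.0], [0.001, 1.0, 0.0], [0.0, 0.0, -1.0]]
wrist_force: [-2.4, -3.1, 3.7]
width: 12.0
```

Call:
send_rows(deltas="0 0 0.02 0 0;0 0 0.02 0 0;0 0 0.02 0 0;0 0 0.02 0 0;0 0 0.02 0 0")

```text
time_s: 12.15
ee_pos: [537.8, 178.8, 115.5]
eef_rot: [[-1.0, 0.001, 0.0], [0.001, 1.0, 0.0], [-0.0, 0.0, -1.0]]
wrist_force: [-2.9, -2.3, 5.1]
width: 11.7
```

```bash
python3 s.py
```

```text
[537.77 178.8  115.52] 11.699387482546726 12.15 [-2.9 -2.3  5.1] [-0.57  0.43  0.01] [  1.1 -56.5 -19.7]
```

Call:
send_rows(deltas="0 0 0.02 0 0;0 0 0.02 0 0;0 0 0.02 0 0;0 0 0.02 0 0;0 0 0.02 0 0")

```text
time_s: 12.65
ee_pos: [537.8, 178.8, 113.1]
eef_rot: [[-1.0, 0.001, 0.0], [0.001, 1.0, 0.0], [-0.0, 0.0, -1.0]]
wrist_force: [-2.6, -3.9, 5.2]
width: 11.7
```

Call:
send_rows(deltas="0 0 0.02 0 0;0 0 0.02 0 0;0 0 0.02 0 0;0 0 0.02 0 0;0 0 0.02 0 0")

```text
time_s: 13.15
ee_pos: [538.1, 178.9, 111.3]
eef_rot: [[-1.0, 0.001, 0.001], [0.001, 1.0, 0.0], [-0.001, 0.0, -1.0]]
wrist_force: [-3.1, -3.3, 15.9]
width: 12.2
```

Call:
send_rows(deltas="0 0 0 0 0;0 0 0 0 0;0 0 0 0 0;0 0 0 0 0;0 0 0 0 0")

```text
time_s: 13.65
ee_pos: [538.0, 178.8, 111.3]
eef_rot: [[-1.0, 0.001, 0.001], [0.001, 1.0, 0.0], [-0.001, 0.0, -1.0]]
wrist_force: [-4.4, -3.4, 12.1]
width: 11.7
```

Call:
send_rows(deltas="0 0 0.01 0 0;0 0 0.01 0 0;0 0 0 0 0;0 0 0 0 0;0 0 0 0 0")

```text
time_s: 14.15
ee_pos: [538.1, 178.8, 111.2]
eef_rot: [[-1.0, 0.001, 0.001], [0.001, 1.0, 0.0], [-0.001, 0.0, -1.0]]
wrist_force: [-4.6, -3.9, 16.9]
width: 11.6
```

Run:
```python
from h import *
for i in range(3):
  c=snap('side','side7');o=observe();print(o['ee_pos'].round(2),o['wrist_force'].round(1),o['moment'].round(2))
```

```text
[538.14 178.87 111.22] [-4.5 -2.8 17. ] [-0.86  0.98  0.05]
[538.11 178.85 111.22] [-4.4 -3.4 17.5] [-0.76  0.99  0.02]
[538.13 178.84 111.21] [-5.  -2.5 16.4] [-0.74  1.01 -0.04]
```

Call:
send_rows(deltas="0 0 0 0 16;0 0 0 0 30;0 0 0 0 50;0 0 0 0 60;0 0 0 0 60")

```text
time_s: 14.8
ee_pos: [537.8, 178.9, 109.9]
eef_rot: [[-1.0, 0.001, -0.0], [0.001, 1.0, 0.0], [0.0, 0.0, -1.0]]
wrist_force: [-0.2, -0.8, -0.9]
width: 60.0
```

Call:
send_rows(deltas="0 0 -0.3 0 60;0 0 -0.9 0 60;0 0 -1 0 60;0 0 -1 0 60;0 0 -0.8 0 60")

```text
time_s: 15.3
ee_pos: [537.9, 178.8, 212.1]
eef_rot: [[-1.0, 0.001, 0.001], [0.001, 1.0, 0.0], [-0.001, 0.0, -1.0]]
wrist_force: [-0.1, 0.2, -0.3]
width: 59.8
```

Run:
```python
from h import *
c=snap('wrist','wrist8');snap('side','side8');o=observe();print(o['ee_pos'].round(2),o['wrist_force'].round(1),o['width'])
a=cv2.imread('pics/side8.png')[110:210,190:310];cv2.imwrite('pics/s8z.png',cv2.resize(a,None,fx=6,fy=6,interpolation=2))
for h in(144,148.5,152): print(h,(proj(load('side8'),[538,179,h])-[190,110]+.5)*6,proj(c,[538,179,h]))
print(proj(c,[603,82,120]),(proj(load('side8'),[603,82,120])-[190,110]+.5)*6)
```

```text
[538.72 179.05 213.12] [-0.4 -0.7  0.1] 59.90029839433897
144 [297.77161079 225.34171462] [251.26311633 211.50338955]
148.5 [297.5907142  216.62997625] [251.24269238 213.45332783]
152 [297.44942428 209.82932906] [251.2262421  215.02428709]
[144.44055375 271.10105625] [531.94667202 314.60213975]
```

View pics/wrist8.png

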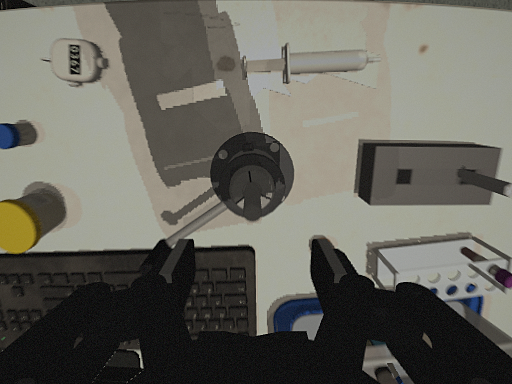

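View pics/s8z.png

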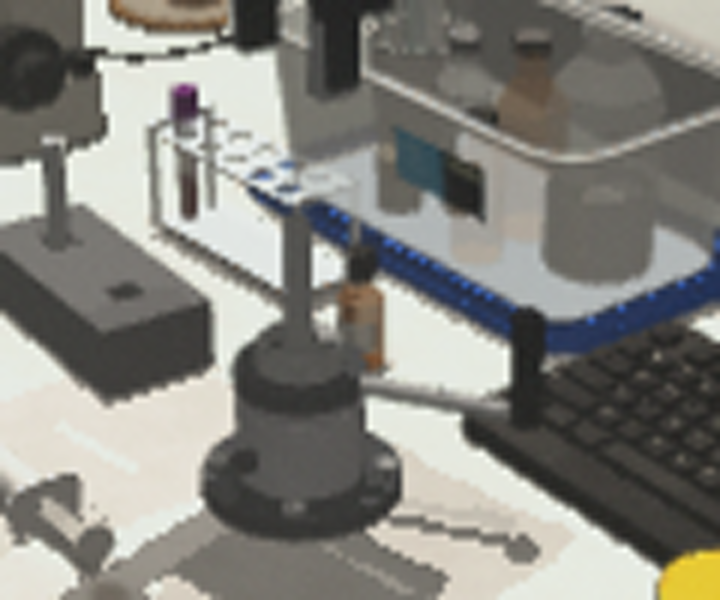

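Run:
```python
from h import *
o=observe();print(o['joint_pos'].round(3))
```

```text
[ 0.204  0.428  1.727  0.     0.982 -1.365]
```

Call:
send_rows(deltas="0 0 0 0.99 60;0 0 0 1 60;0 0 0 1 60;0 0 0 1 60;0 0 0 1 60")

```text
time_s: 15.9
ee_pos: [537.5, 178.7, 209.5]
eef_rot: [[-0.762, 0.647, -0.001], [0.647, 0.762, -0.0], [0.001, -0.001, -1.0]]
wrist_force: [0.2, 0.3, -0.9]
width: 60.0
```

Run:
```python
from h import *
o=observe();print(o['joint_pos'].round(3),o['eef_rot'].round(3))
```

```text
[ 0.204  0.432  1.73   0.     0.98  -0.663] [[-0.762  0.647 -0.001]
 [ 0.647  0.762 -0.   ]
 [ 0.001 -0.001 -1.   ]]
```

Call:
send_rows(deltas="0 0 0 1 60;0 0 0 1 60;-0.92 0 0 0 50;-0.92 0 0 0 50;-0.92 0 0.5 0 50")

```text
time_s: 16.4
ee_pos: [577.2, 121.1, 198.1]
eef_rot: [[-0.56, 0.829, 0.002], [0.829, 0.56, 0.0], [-0.001, 0.002, -1.0]]
wrist_force: [0.9, -0.5, 0.3]
width: 50.2
```

Call:
send_rows(deltas="-0.92 0 0.9 0 50;-0.9 0 0.9 0 50;0 0 0 0 50;0 0 0 0 50;0 0 0 0 50")

```text
time_s: 16.9
ee_pos: [601.7, 84.5, 153.2]
eef_rot: [[-0.56, 0.829, 0.001], [0.829, 0.56, 0.0], [-0.0, 0.001, -1.0]]
wrist_force: [0.4, 0.1, 0.1]
width: 50.3
```

Run:
```python
from h import *
c=snap('wrist','wrist9');o=observe();print(o['ee_pos'].round(2),o['eef_rot'].round(3),o['wrist_force'].round(1),o['width'])
p=o['ee_pos'];print(proj(c,[p[0],p[1],120]),proj(c,[601.9,83.7,120]))
```

```text
[601.72  84.62 153.37] [[-0.56   0.829  0.001]
 [ 0.829  0.56   0.   ]
 [-0.     0.001 -1.   ]] [-0.1  0.1 -0.2] 49.962669812588835
[252.64942296 229.63796978] [252.08737938 230.88952716]
```

View pics/wrist9.png

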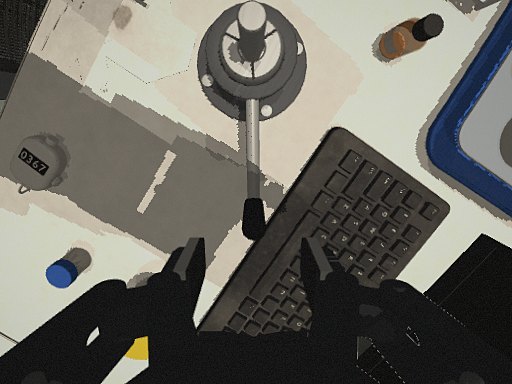

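Call:
send_rows(deltas="0 0 0.7 0 50;0 0 0.7 0 50;0 0 0.7 0 50;0 0 0.6 0 35;0 0 0 0 20", newtons=20)

```text
time_s: 17.45
ee_pos: [601.0, 84.6, 84.2]
eef_rot: [[-0.56, 0.828, -0.002], [0.828, 0.56, 0.0], [0.001, -0.001, -1.0]]
wrist_force: [0.2, -0.5, -0.6]
width: 21.5
```

Call:
send_rows(deltas="0 0 0 0 20;0 0 0 0 20;0 -0.1 0 0 20;0 -0.1 0 0 20;0 0 0 0 20")

```text
time_s: 17.95
ee_pos: [597.9, 81.0, 85.7]
eef_rot: [[-0.559, 0.829, 0.001], [0.829, 0.559, 0.0], [-0.001, 0.001, -1.0]]
wrist_force: [1.8, 0.8, 1.0]
width: 19.9
```

```bash
python3 s.py
```

```text
[597.86  80.97  85.68] 19.941204667385882 17.95 [1.8 0.8 1. ] [ 0.17 -0.27  0.02] [ -0.4 -63.1 -17.7]
```

Call:
send_rows(deltas="0.02 -0.4 0 0.6 20;0.02 -0.48 0 0.75 20;0.02 -0.48 0 0.75 20;0.02 -0.48 0 0.75 20;0.02 -0.48 0 0.75 20")

```text
time_s: 18.45
ee_pos: [543.8, 61.3, 85.3]
eef_rot: [[-0.086, 0.996, 0.001], [0.996, 0.086, 0.0], [0.0, 0.001, -1.0]]
wrist_force: [3.7, 3.4, -0.1]
width: 19.9
```

```bash
cat > l.py <<'E'
from h import *
o=observe();p=o['ee_pos'];d=p[:2]-[537.2,178.7];R=o['eef_rot']
a=np.arctan2(d[1],d[0]);t=np.array([np.sin(a),-np.cos(a)]);r=d/np.hypot(*d);F=o['wrist_force'][:2]
print('ang deg',np.degrees(a).round(2),'r',np.hypot(*d).round(1),'yaw-perp',(np.degrees(np.arctan2(R[1,1],R[0,1])-a)-90).round(1),'Ft',(F@t).round(1),'Fr',(F@r).round(1),p.round(1),o['wrist_force'].round(1),o['width'],o['time_s'])
E
python3 l.py
```

```text
ang deg -86.8 r 117.6 yaw-perp 1.7 Ft -3.9 Fr -3.2 [543.8  61.3  85.3] [ 3.7  3.4 -0.1] 19.928503406006403 18.45
```

Call:
send_rows(deltas="0.05 -0.48 0 0.75 20;0.05 -0.48 0 0.75 20;0.05 -0.48 0 0.75 20;0.05 -0.48 0 0.75 20;0.05 -0.48 0 0.75 20")

```text
time_s: 18.95
ee_pos: [485.6, 74.0, 85.3]
eef_rot: [[0.424, 0.906, 0.001], [0.906, -0.424, -0.0], [0.0, 0.001, -1.0]]
wrist_force: [3.7, -3.3, -0.9]
width: 19.8
```

```bash
python3 l.py
```

```text
ang deg -116.24 r 116.7 yaw-perp 1.2 Ft -4.8 Fr 1.3 [485.6  74.   85.3] [ 3.7 -3.3 -0.9] 19.847450784431732 18.95
```

Call:
send_rows(deltas="0.02 -0.24 0 0.37 20;0.02 -0.24 0 0.37 20;0.02 -0.16 0 0.25 20;0.01 -0.16 0 0.25 20;0.01 -0.08 0 0.12 20")

```text
time_s: 19.45
ee_pos: [467.2, 86.6, 85.2]
eef_rot: [[0.584, 0.812, 0.0], [0.812, -0.584, -0.0], [-0.0, 0.0, -1.0]]
wrist_force: [1.5, -3.9, 0.1]
width: 20.0
```

```bash
python3 l.py
```

```text
ang deg -127.26 r 115.7 yaw-perp 1.5 Ft -3.6 Fr 2.2 [467.2  86.6  85.2] [ 1.5 -3.9  0.1] 20.041383947494065 19.45
```

Now small steps (about 0.5° to 1° per row) until I feel the end stop.

Call:
send_rows(deltas="0.01 -0.06 0 0.09 20;0 -0.06 0 0.09 20;0.01 -0.06 0 0.09 20;0 -0.06 0 0.09 20;0 -0.06 0 0.09 20")

```text
time_s: 19.95
ee_pos: [461.6, 91.9, 85.0]
eef_rot: [[0.634, 0.774, 0.0], [0.774, -0.634, 0.0], [0.0, 0.0, -1.0]]
wrist_force: [1.7, -3.1, 0.9]
width: 20.3
```

```bash
python3 l.py
```

```text
ang deg -131.05 r 115.1 yaw-perp 1.7 Ft -3.3 Fr 1.3 [461.6  91.9  85. ] [ 1.7 -3.1  0.9] 20.29727289085172 19.95
```

Call:
send_rows(deltas="0.01 -0.04 0 0.06 20;0 -0.04 0 0.06 20;0.01 -0.04 0 0.06 20;0 -0.04 0 0.06 20;0 -0.04 0 0.06 20")

```text
time_s: 20.45
ee_pos: [458.3, 95.4, 85.1]
eef_rot: [[0.665, 0.747, 0.001], [0.747, -0.665, -0.0], [0.0, 0.001, -1.0]]
wrist_force: [5.1, -12.0, -1.2]
width: 20.1
```

```bash
python3 l.py
```

```text
ang deg -133.43 r 114.7 yaw-perp 1.7 Ft -11.9 Fr 5.2 [458.3  95.4  85.1] [  5.1 -12.   -1.2] 20.053914936691726 20.45
```

Call:
send_rows(deltas="0 -0.03 0 0 20;0 -0.02 0 0 20;0 0 0 0 20;0 0 0 0 20;0 0 0 0 20")

```text
time_s: 20.95
ee_pos: [458.3, 95.4, 85.1]
eef_rot: [[0.665, 0.747, 0.002], [0.747, -0.665, -0.001], [0.001, 0.002, -1.0]]
wrist_force: [6.5, -14.9, -3.3]
width: 20.2
```

```bash
python3 l.py
```

```text
ang deg -133.46 r 114.7 yaw-perp 1.8 Ft -15.0 Fr 6.4 [458.3  95.4  85.1] [  6.5 -14.9  -3.3] 20.206480958553573 20.95
```

Call:
send_rows(deltas="0 0.06 0 0 24;0 0.02 0 0 45;0 0 0 0 45;0 0 -0.5 0 45;0 0 -1 0 45")

```text
time_s: 21.45
ee_pos: [457.7, 95.1, 121.8]
eef_rot: [[0.665, 0.747, -0.004], [0.747, -0.665, 0.0], [-0.002, -0.003, -1.0]]
wrist_force: [0.5, 0.2, 0.3]
width: 44.7
```

Call:
send_rows(deltas="0 0 -1 0 45;0 0 -1 0 45;0 0 -1 0 45;0 0 -1 0 45;0 0 0 0 45")

```text
time_s: 21.95
ee_pos: [459.4, 95.3, 225.2]
eef_rot: [[0.665, 0.747, 0.005], [0.747, -0.665, 0.001], [0.003, 0.003, -1.0]]
wrist_force: [0.5, -0.4, 0.1]
width: 45.1
```

Run:
```python
from h import *
c=snap('wrist','wrist10');s=snap('side','side10');t=snap('top','top10');o=observe();print(o['ee_pos'].round(2),o['wrist_force'].round(1),o['time_s'])
a=cv2.imread('pics/side10.png')[110:260,170:330];cv2.imwrite('pics/s10z.png',cv2.resize(a,None,fx=4,fy=4,interpolation=2))
for h in(144,148.5,153): print(h,proj(c,[537.4,178.8,h]),(proj(s,[537.4,178.8,h])-[170,110]+.5)*4)
th=np.radians(-132.4);print('handle pred',proj(c,[537.2+115*np.cos(th),178.7+115*np.sin(th),120]))
```

```text
[458.17  95.04 221.97] [ 0.3  0.8 -0.4] 22.1
144 [257.71220138  50.74435746] [277.94559695 150.54077429]
148.5 [257.84665455  49.35559694] [277.82379543 144.73143623]
153 [257.98698906  47.90642268] [277.7014164  138.89810844]
handle pred [254.82274485 199.08020972]
```

View pics/wrist10.png

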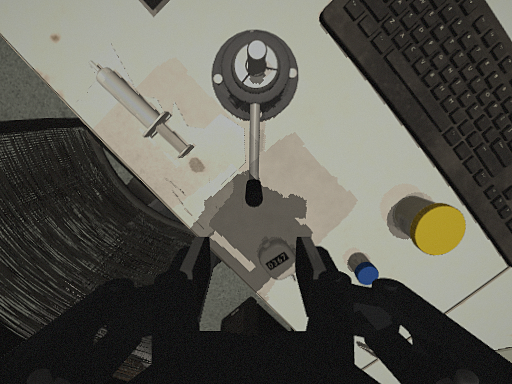

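View pics/s10z.png

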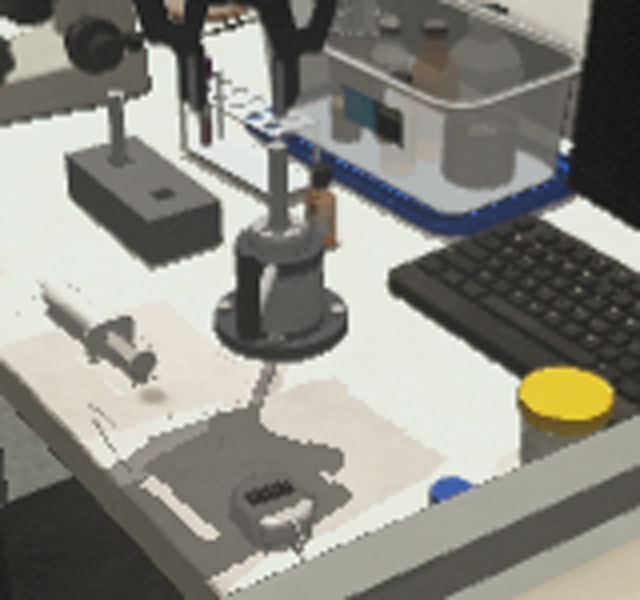

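View pics/top10.png

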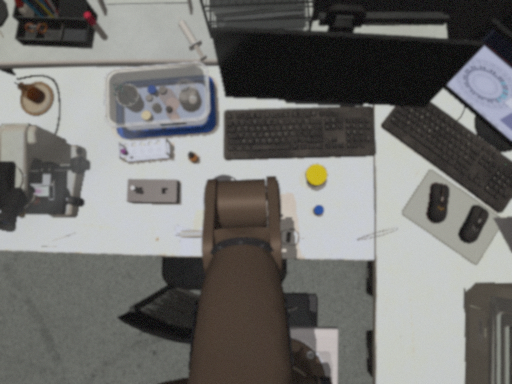

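Run:
```python
from h import *
print(finish_job())
```

```text
the job is handed in; nothing more can be done
None
```

The round bar is seated in the collet and clamped with the lever shut. I handed the job in at about 22 s, well inside the 51 s limit.

- **Bar and feed:** I took the round bar, the taller one in the hole nearer the collet, and fed it chamfered end down. The wrist force stayed steady at about 4–5 N from drag, then rose sharply at an estimated 57.5 mm below the mouth.
- **Bearing on the stop:** The wrist force held at about 17 N, roughly 12 N beyond the drag, and the bar moved only about 0.1 mm when I pushed a little further. The highest reading was 17.5 N.
- **Lever:** After letting go, I swung the lever about 77°. The force rose from about 4 N to 15 N with no further movement, which I took as the end stop. I then let go and lifted clear.

**Last checks:**
- The wrist force is about zero.
- The side picture shows the bar top at about 148.5 mm, as expected for the seated depth.
- The wrist picture shows the handle where the shut angle puts it.
- The hexagonal bar and the other things look unmoved in the pictures, though the arm hides part of the last top view.

**Not confirmed:**
- I could not feel the roughly 1 N pin spring above the noise, so "pin home" rests on the rigid contact alone.
- The camera estimates of the collet centre disagreed by 2–3 mm. I corrected this from the sideways force during the feed.

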